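# Slide the masala dabba into the free gap in the row and lay the ghee spoon on its outline

### The arm

A 6-joint arm with a two-finger parallel gripper is mounted at the origin on the work surface. World frame = base frame: x ahead of the robot, y to its left, z up, the work surface at z = 0. Lengths are in mm, angles in rad, forces in N, time in s.
With the tool pointing down it reaches from about 350 to 975 mm from the base axis. Payload 7.1 kg.
Tool frame: the origin (TCP) lies at the very end of the fingers, on their centre line; the grasp point (between the pads) lies 19 mm behind it; z points along the fingers, y is the direction in which the jaws open and shut (so a half turn about z gives the same grasp; the last joint's range is limited). The gripper opens to 88 mm and grips with 3 to 60 N. Pads are 20 mm wide; open, the fingers measure 115 mm over their backs; the gripper's body (75 mm by 178 mm) begins 61 mm behind the grasp point.
Start: joints at [1.243, 0.423, 1.63, -0, 1.089, -0.019], TCP at [189.915, 595.43, 222.675] pointing down, gripper open.
Joint ranges: [-3, 3], [-0.9, 2.11], [0.09, 2.58], [-1.31, 4.45], [0.11, 2.69], [-2.54, 2.54]. Speed limits (rad/s): [2.39, 2.39, 3.01, 3.14, 3.14, 3.14].

### API

Orientations are given as a rotation vector (axis times angle).
In Python, from workcell import ctrl, imaging gives the robot as it stands. The module is installed in compiled form; this text tells all that it offers.
- The arm moves only by the shell command python3 -m pendant 'ROWS'. ROWS is JSON, a list of rows, each an object with "turn": the turn, a rotation vector about the world's x, y, z in rad, a list of three; "dp": the shift along the world's x, y, z in m, a list of three; "claw": the finger opening in m, from 0 to 0.0878. A call has 1 to 8 rows; each row is the pose to reach, as a shift and turn from the pose commanded when the call began; what a row does not reach only later rows make up. A row lasts 1/10 s, in which the tool goes at most 50 mm and 8.59 degrees, less where a joint would pass 70% of its speed; a pose out of reach is approached as far as the arm can. A call with a gripper value outside its range is refused whole. The fingers move at their own pace and stop on an object; the grip force is fixed at half the most. Time passes only in rows, so rows that repeat a pose let the fingers close. It gives the time, the measured TCP pose, the force and the opening at its end, in the units of the state.
- ctrl.get_obs(): the state, without advancing time (a new reading comes with each control period).
- imaging.get_image(name): name is "scene" or "top" or "wrist"; returns a dict with "pixels" (420x560x3 uint8, blue, green, red), "fov_y" (degrees; the focal length in pixels is half the picture's height over the tangent of half this angle, whatever the lens; pixels are square), "cx", "cy" (the principal point, pixels), "xyz" and "rotation" of the camera in the world. Camera axes: x right, y up, looking along -z (the intrinsics and any distortion apply to the point x, -y, -z); pixel columns grow to the right and rows downward; lengths in mm; the calibration is good to about 2 mm. A picture is of the moment at which its call begins. There is no depth.
- ctrl.close_job(): hands the job in, once; it reports no verdict.
The state is a dict: "t": time; "qpos": joint angles; "qvel": joint speeds; "joint_torque": joint torques, N m; "ee_pos": TCP position; "orientation": TCP orientation; "ft_force": force on the tool from outside, world axes, zero at the start; "moment": the same for the moment, N m; "width": finger opening in mm.
Only numpy, scipy, OpenCV 4.12 (cv2) and the standard library are available. Lean on these libraries where they do the work, as an engineer would, in place of code of your own. Each camera call takes 0.05 s, during which the arm holds its last target.

### The job

Put the kitchen shelf back in order. Without lifting or tipping it, slide the closed steel masala dabba off the drawn spoon outline and into the one gap in the row that is wide enough for it, so that it stands wholly on the green liner strip. Then lay the wooden ghee spoon down (do not drop it) on its blue outline, bowl on the round end, and at no time touch or shift the jar, the funnel, the kadai clip or the tumbler.

Things in the scene. Friction and masses are not known exactly. Their poses are not given: they have to be found in the camera images.
- dabba: Closed masala dabba: a plain round steel tin with flat lid and no knob, 132 mm across, 58 mm high, upright straight side, 0.4 to 0.75 kg; too wide for a gripper, it slides on the shelf (a push of 2 to 8 N at any height of its side). Origin at the centre of its underside, z up. It starts standing over the spoon outline, in the clear lane between the robot and the row.
- liner: Flat green liner strip on the white shelf, 180 mm deep (its x axis, pointing away from the robot) by 620 mm long (its y axis), 1 mm thick at most, nothing to bump into. Origin at its centre on the shelf surface (z = 0). The jar, funnel and clip stand on it in a row along y in any order; there is one gap that takes the dabba with at least 15 mm to spare on each side, between two of them or between one of them and an end of the strip.
- jar: Bystander in the row: glass jar with yellow contents and hinged flip-top lid, 88 mm across, 118 mm high. Origin at the centre of its underside.
- funnel: Bystander in the row: orange plastic funnel standing mouth down, 104 mm across at the shelf, narrowing upward, 115 mm high, light. Origin at the centre of its underside.
- clip: Bystander in the row: steel kadai handle clip lying flat, 135 mm long along its x axis (at most 75 mm to either side of the origin), 48 mm wide along its y axis, 16 mm high; it lies roughly across the strip (its x within 0.2 rad of the strip's x). Origin at its centre on the shelf surface.
- tumbler: Bystander: open steel tumbler, 70 mm across at most, 92 mm high, standing at the left or right end of the near lane, the spoon at the other end. Origin at the centre of its underside.
- spoon_mid (a point): Middle of the small wooden ghee spoon, half-way up its handle (7 mm above the shelf as it lies) and close to its balance point: the place to pinch. Spoon 165 mm long, lying flat; x axis runs along it towards the bowl, z up. Straight handle 14 mm wide and 14 mm high from 83 mm behind this point to 34 mm ahead of it; then an open bowl 48 mm across, 20 mm high, centred 58 mm ahead. 35 g.
- spoon_bowl (a point): Centre of the spoon's bowl, 58 mm ahead of spoon_mid along the spoon, same height and axes.
- spoon: The same spoon; origin on its underside, 7 mm below spoon_mid, same axes.
- mark_mid (a point): Blue drawn outline of the spoon on the shelf surface (z = 0), 8 mm larger than the spoon all round: the point where spoon_mid belongs (seen from above). x axis along the outline towards its round bowl end, z up. Flat, nothing to bump into.
- mark_bowl (a point): Centre of the outline's round bowl end, 58 mm ahead of mark_mid along the outline: where spoon_bowl belongs, seen from above.
Not all that is in view belongs to the job. Leave any yellow look-alike of the spoon alone. Leave any orange look-alike of the dabba alone.

How it is judged:
By the outcome, as a careful person would: the job done as asked, in the order asked, and still so for the second after the job is handed in, with the robot touching nothing.
It also fails if it takes over 72 s, if anything falls off the work surface, if the arm or the gripper's body presses on something with over 40 N, if the wrist force passes 120 N, or if a joint passes its speed limit or range.

## Working session

There is one attempt and no reset: what is moved stays moved. The work goes in short steps, Python scripts to look and compute and a shell command to move; the robot and the scene stay as the last step left them, time stands still between calls to the robot, and variables do not carry over. Pictures are saved under pics/ and viewed, and the job is handed in when it is done.

```bash
mkdir -p pics
python3 - <<'E'
from workcell import ctrl, imaging
import cv2
o=ctrl.get_obs(); print(o)
for n in ["scene","top","wrist"]:
    im=imaging.get_image(n); cv2.imwrite(f"pics/{n}0.png",im["pixels"]); print(n,{k:v for k,v in im.items() if k!="pixels"})
E
```

```text
{'t': 0.0, 'qpos': array([ 1.24304326e+00,  4.23833580e-01,  1.63068118e+00, -6.53874188e-05,
        1.08860544e+00, -1.89793450e-02]), 'qvel': array([-0.00043048,  0.00023257,  0.00039955, -0.00079243, -0.00024727,
       -0.00124066]), 'joint_torque': array([ 1.43725531e-03, -5.44631660e+01, -2.73669970e+01,  6.43573212e-02,
        2.27383920e-02, -1.16119481e-04]), 'ee_pos': array([189.73300083, 594.92195922, 221.90969974]), 'orientation': array([-4.83017141e-01, -3.10402900e+00,  2.37902611e-03]), 'ft_force': array([-0.3066711 ,  0.32176481,  0.1535214 ]), 'moment': array([0.02050591, 0.00454597, 0.04734053]), 'width': 88.02792273907873}
scene {'fov_y': 48.843309397988534, 'cx': 277.06722150615855, 'cy': 204.6854466887309, 'xyz': array([1295.11963372, -325.74252028,  636.80353937]), 'rotation': array([0.84912214, 0.55324499, 1.10001389])}
top {'fov_y': 53.867812669004266, 'cx': 282.5378991341019, 'cy': 205.7250320479226, 'xyz': array([ 398.4543691 ,   12.77887229, 1023.30557218]), 'rotation': array([ 0.06170766, -0.0492881 , -1.56486936])}
wrist {'fov_y': 71.86861241754532, 'cx': 281.6878092347019, 'cy': 207.34099782393122, 'xyz': array([124.76763034, 616.17108224, 384.50526988]), 'rotation': array([-0.22235566, -0.16120986,  1.2552866 ])}
```

View pics/scene0.png

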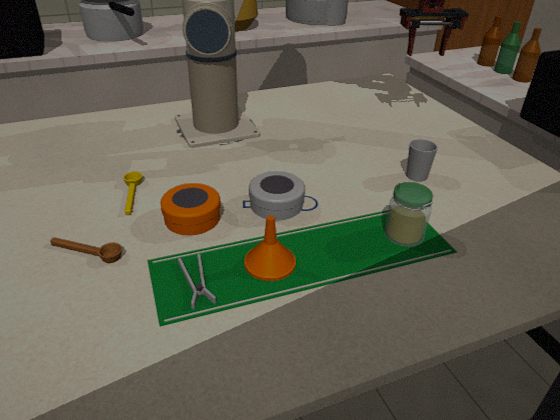

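View pics/top0.png

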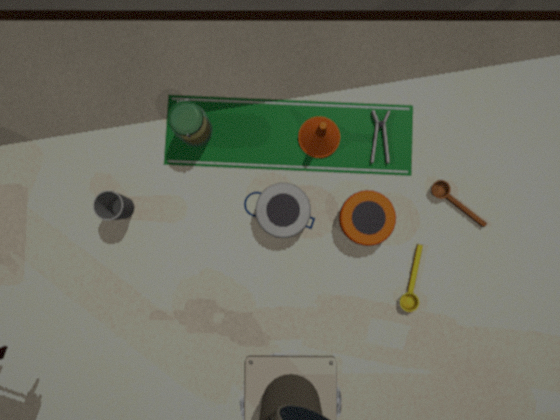

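View pics/wrist0.png

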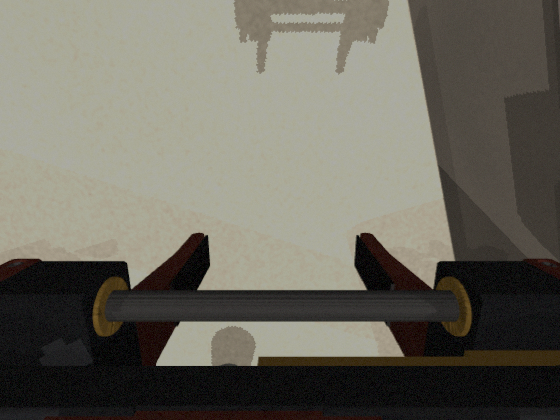

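The top view shows the steel dabba at (283,210) over the blue outline, with the round end at (255,204). The orange look-alike is at (367,218). The wooden spoon has its bowl at (441,190) and tail at (485,225), and the yellow look-alike is at (410,300). On the liner, the jar is at (188,120), the funnel at (319,137) and the clip at (380,137), so the gap is between jar and funnel. The tumbler is at (113,206).

```bash
cat > h.py <<'E'
import numpy as np, cv2
from scipy.spatial.transform import Rotation as R
from workcell import ctrl, imaging
def cam(n):
    im=imaging.get_image(n); return im
def toplane(im,uv,z):
    uv=np.atleast_2d(uv).astype(float); f=im["pixels"].shape[0]/2/np.tan(np.radians(im["fov_y"])/2)
    d=np.c_[(uv[:,0]-im["cx"])/f,-(uv[:,1]-im["cy"])/f,-np.ones(len(uv))]
    d=R.from_rotvec(im["rotation"]).apply(d); c=im["xyz"]
    return c+d*((z-c[2])/d[:,2])[:,None]
def topix(im,P):
    P=np.atleast_2d(P).astype(float); f=im["pixels"].shape[0]/2/np.tan(np.radians(im["fov_y"])/2)
    q=R.from_rotvec(im["rotation"]).inv().apply(P-im["xyz"])
    return np.c_[im["cx"]+f*q[:,0]/-q[:,2], im["cy"]-f*q[:,1]/-q[:,2]]
def mask(px,lo,hi):
    return cv2.inRange(cv2.cvtColor(px,cv2.COLOR_BGR2HSV),lo,hi)
def big(m,n=1):
    c,_=cv2.findContours(m,cv2.RETR_EXTERNAL,cv2.CHAIN_APPROX_NONE)
    return sorted(c,key=cv2.contourArea)[::-1][:n]
E
python3 - <<'E'
from h import *
np.set_printoptions(precision=1,suppress=True)
for n in ["top","scene"]:
    im=cam(n); px=im["pixels"]
    g=big(mask(px,(45,120,30),(80,255,255)))[0]
    h=cv2.convexHull(g); q=cv2.approxPolyDP(h,12,True)[:,0]
    print(n,"liner",q.tolist(),toplane(im,q,0)[:,:2].tolist())
    for nm,lo,hi in [("blue",(100,90,30),(125,255,255)),("orange",(6,170,90),(18,255,255)),("yellow",(22,150,90),(34,255,255)),("wood",(4,90,40),(16,200,190))]:
        for c in big(mask(px,lo,hi),4):
            if cv2.contourArea(c)>15: print(nm,cv2.boundingRect(c),cv2.contourArea(c), toplane(im,np.mean(c[:,0],0),0)[0,:2])
    cv2.imwrite(f"pics/{n}_crop.png",cv2.resize(px[80:320,80:520] if n=="top" else px[130:330,30:460],None,fx=1.8,fy=1.8,interpolation=cv2.INTER_CUBIC))
E
```

```text
top liner [[169, 96], [410, 106], [410, 173], [165, 163]] [[748.3598091067785, 310.4459284435244], [724.347309811379, -298.6389795486427], [554.175505327386, -295.8716044138284], [576.7981833883922, 316.2137553601524]]
orange (340, 191, 55, 54) 2230.0 [ 442.4 -188.9]
orange (299, 117, 41, 41) 1258.5 [645.  -68.9]
yellow (400, 245, 22, 67) 440.0 [ 292.6 -298. ]
wood (339, 190, 57, 56) 1520.0 [ 431.3 -186.6]
wood (431, 181, 56, 45) 470.0 [ 481.5 -409.1]
wood (319, 121, 10, 8) 22.5 [676.2 -79.7]
scene liner [[456, 252], [162, 325], [148, 263], [385, 214]] [[752.7810659665037, 311.5227070060454], [726.4340380847354, -300.63216066981244], [557.743184483494, -297.60749052940866], [583.1790067801455, 245.13780903434258]]
orange (161, 184, 59, 51) 2398.0 [ 402.3 -174. ]
orange (244, 215, 52, 66) 1725.5 [612.5 -55.9]
orange (51, 238, 70, 20) 338.0 [ 462.7 -404.9]
orange (529, 41, 7, 11) 18.5 [-333.5 1666. ]
yellow (123, 172, 19, 43) 305.5 [ 277.3 -295.7]
wood (433, 0, 101, 53) 2290.0 [-809.4 1782.7]
wood (50, 238, 72, 25) 586.5 [ 472.  -404.6]
wood (515, 48, 22, 34) 294.5 [-139.6 1416.5]
wood (478, 44, 24, 21) 147.0 [-319.7 1383.3]
```

View pics/top_crop.png

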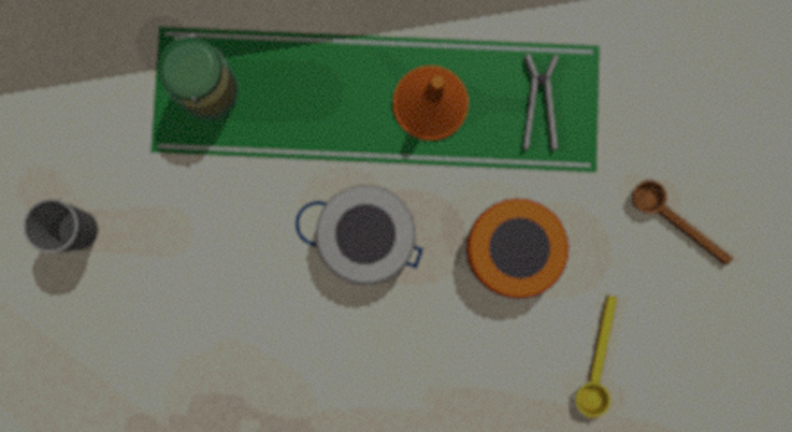

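View pics/scene_crop.png

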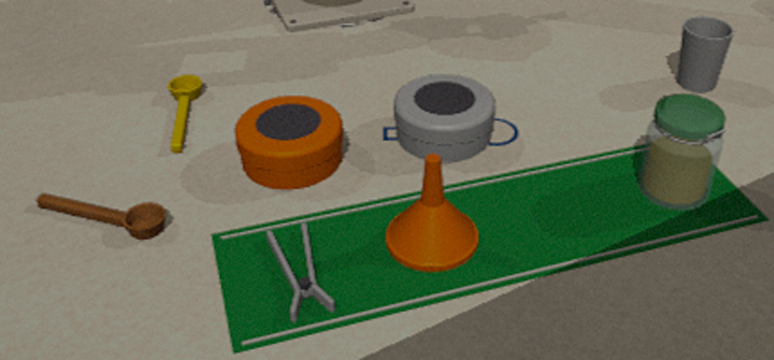

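Run:
```python
from h import *
np.set_printoptions(precision=1,suppress=True)
T=cam("top");S=cam("scene")
def rep(nm,im,c,z):
    (u,v),(a,b),_=cv2.fitEllipse(c); print(nm,"pix",round(u,1),round(v,1),"axes",round(a,1),round(b,1),toplane(im,(u,v),z)[0,:2])
# dark lid discs z=58
for nm,im,roi in [("T dabba",T,(250,180,70,65)),("T orange",T,(338,188,62,60)),("S dabba",S,(250,170,60,50)),("S orange",S,(160,180,65,55))]:
    x,y,w,h=roi; sub=im["pixels"][y:y+h,x:x+w]; m=mask(sub,(0,0,0),(180,90,95))
    cs=big(m,1)
    for c in cs: rep(nm,im,cv2.convexHull(c)+np.array([x,y]),58)
# full orange dabba outline check / steel dabba outline
x,y,w,h=245,175,75,75
m=mask(T["pixels"][y:y+h,x:x+w],(0,0,0),(180,60,255))
print("V row",cv2.cvtColor(T["pixels"],cv2.COLOR_BGR2HSV)[210,245:325,2])
# funnel
c=max([c for c in big(mask(T["pixels"],(6,170,90),(18,255,255)),3) if cv2.boundingRect(c)[1]<150],key=cv2.contourArea)
rep("T funnel hull z0",T,cv2.convexHull(c),0)
# jar lid
for nm,im,roi,z in [("T jar lid",T,(160,95,55,55),115),("S jar lid",S,(385,175,55,45),115)]:
    x,y,w,h=roi; hsv=cv2.cvtColor(im["pixels"][y:y+h,x:x+w],cv2.COLOR_BGR2HSV)
    m=cv2.inRange(hsv,(40,40,70),(85,150,255))
    for c in big(m,1): rep(nm,im,c+np.array([x,y]),z)
cv2.imwrite("pics/j.png",np.hstack([cv2.resize(T["pixels"][90:175,150:260],(660,510),interpolation=cv2.INTER_CUBIC)]))
cv2.imwrite("pics/d.png",np.hstack([cv2.resize(T["pixels"][170:260,230:340],(660,540),interpolation=cv2.INTER_CUBIC)]))
cv2.imwrite("pics/sd.png",np.hstack([cv2.resize(S["pixels"][165:305,235:445],(798,532),interpolation=cv2.INTER_CUBIC)]))
```

```text
T dabba pix 282.5 209.8 axes 33.5 33.7 [457.3  20.6]
T orange pix 368.2 217.3 axes 31.6 32.4 [ 440.6 -179.4]
S dabba pix 277.2 200.0 axes 38.7 59.3 [519.   -2.5]
S orange pix 189.6 197.4 axes 19.0 35.0 [ 441.7 -180.2]
V row [109  90  97 108 130 134 138 136 131 109  90 102 116 122 122 117 123 120
 120 122 119  86  59  54  53  53  54  49  48  54  49  53  49  54  53  52
  57  52  57  53  58  55  60  52  52  54  52  54  59  53  55  54  49  52
  79 116 125 124 128 128 124 129 125 122 110 112 129 137 139 136 137 140
 136 134 136 135 141 134 140 136]
T funnel hull z0 pix 318.7 136.8 axes 40.7 41.1 [644.7 -68.7]
T jar lid pix 184.8 120.8 axes 34.4 53.5 [652.5 240.1]
S jar lid pix 412.7 194.2 axes 24.4 37.8 [673.  233.4]
```

View pics/j.png

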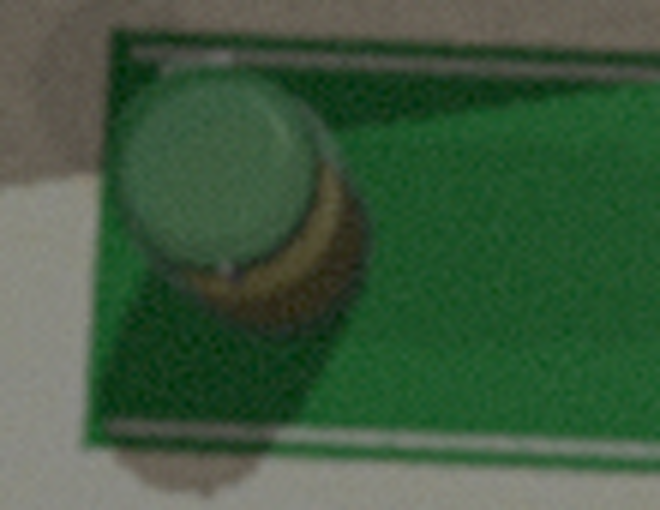

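View pics/d.png

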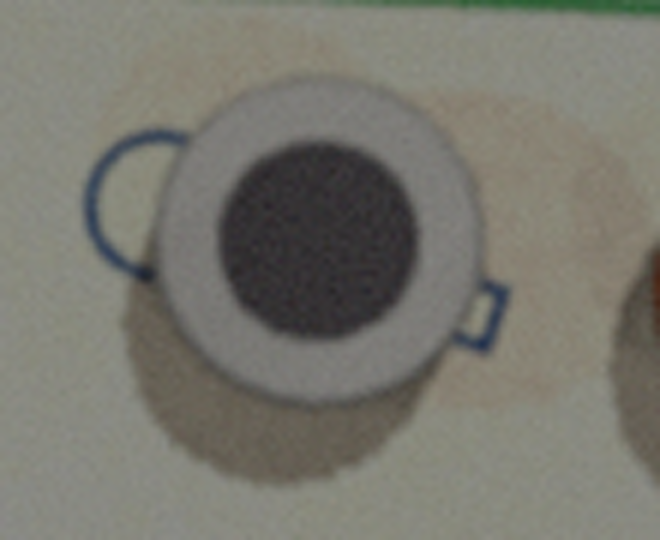

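View pics/sd.png

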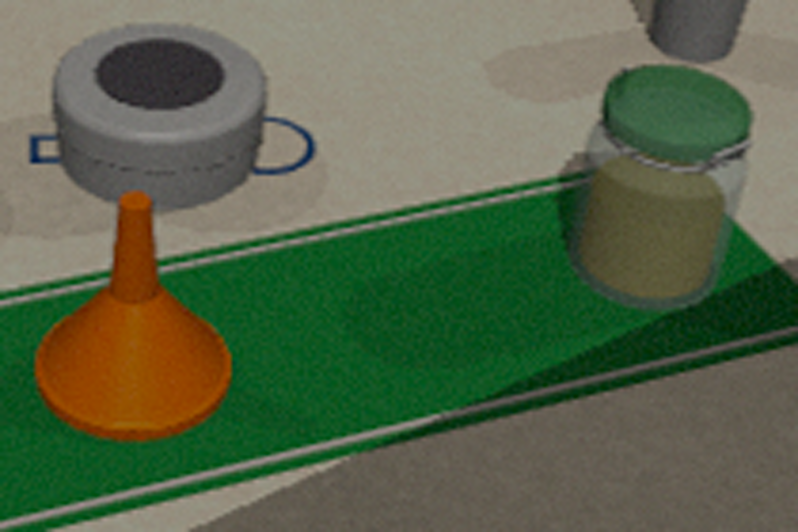

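The dabba's lid disc is at (282.5,209.8) in top and about (277,184.5) in scene. The jar lid is at (186.3,117.5) in top and about (413,192) in scene. Next I'll triangulate these and locate the spoon and outline.

Run:
```python
from h import *
np.set_printoptions(precision=1,suppress=True)
T=cam("top");S=cam("scene")
print("dabba T",toplane(T,(282.5,209.8),58)," S",toplane(S,(277.1,184.5),58))
print("dabba rim px r check:",topix(T,[[457,21,58],[457+66,21,58],[457,21+66,58]]))
print("jar lid T",toplane(T,(186.3,117.5),116)," S",toplane(S,(413.2,192.1),112), toplane(S,(413.2,190.5),118))
tl=toplane(T,(186.3,117.5),116)[0]
# predicted base extents for jar centre in scene/top
a=np.linspace(0,2*np.pi,60)
for n,im in (("T",T),("S",S)):
    p=topix(im,np.c_[tl[0]+44*np.cos(a),tl[1]+44*np.sin(a),0*a]); print(n,"jar base px bbox",p.min(0),p.max(0))
    p=topix(im,np.c_[645+52*np.cos(a),-68.7+52*np.sin(a),0*a]); print(n,"funnel base px bbox",p.min(0),p.max(0))
# spoon wood in top + scene
for n,im,roi in (("T",T,(420,170,80,65)),("S",S,(40,230,90,40))):
    x,y,w,h=roi; m=mask(im["pixels"][y:y+h,x:x+w],(3,90,20),(17,255,255)); c=big(m)[0][:,0]+np.array([x,y])
    # on plane z=7
    P=toplane(im,c,10)[:,:2]; mu=P.mean(0); u=np.linalg.svd(P-mu)[2][0]; u*=np.sign(u[1]); 
    s=(P-mu)@u; tv=(P-mu)@np.array([-u[1],u[0]])
    # handle-only axis
    k=s<s.min()+100; Q=P[k]; u2=cv2.fitLine(Q.astype(np.float32),cv2.DIST_L2,0,.01,.01).ravel(); d=u2[:2]*np.sign(u2[1]); p0=u2[2:]
    s=(P-p0)@d
    print(n,"spoon ang",np.degrees(np.arctan2(d[1],d[0])),"len",np.ptp(s),"mid from tail",p0+d*(s.min()+83),"mid from both",p0+d*((s.max()+s.min())/2+0.5))
# outline
hx=cv2.cvtColor(T["pixels"],cv2.COLOR_BGR2HSV)
for n,im,roi in (("T",T,(235,180,90,60)),("S",S,(235,185,90,40))):
    x,y,w,h=roi; m=mask(im["pixels"][y:y+h,x:x+w],(100,80,30),(130,255,255)); ys,xs=np.nonzero(m); P=toplane(im,np.c_[xs+x,ys+y],0)[:,:2]
    l=P[P[:,1]>40]; r=P[P[:,1]<0]; print(n,"blue",len(P),"ring max y",l[np.argmax(l[:,1])],l.mean(0),"tail mean",r.mean(0),r.min(0))
```

```text
dabba T [[457.3  20.6  58. ]]  S [[460.1  21.1  58. ]]
dabba rim px r check: [[282.3 209.9]
 [282.5 181.9]
 [254.2 209.8]]
jar lid T [[659.6 236.7 116. ]]  S [[663.1 242.2 112. ]] [[665.3 239.3 118. ]]
T jar base px bbox [179.9 113.4] [214.8 147.8]
T funnel base px bbox [298.  116.4] [339.4 157.2]
S jar base px bbox [380.5 221.9] [421.2 246.9]
S funnel base px bbox [243.9 246.4] [295.2 281.3]
T spoon ang 51.750153 len 158.76474420477288 mid from tail [ 477.4 -407.4] mid from both [ 475.5 -409.8]
S spoon ang 49.820454 len 168.366684635848 mid from tail [ 477.2 -413.6] mid from both [ 478.3 -412.3]
T blue 27 ring max y [484.7 114.5] [474.1 106.9] tail mean [429.7 -51. ] [418.5 -54.5]
S blue 60 ring max y [478.1 116.7] [487.4  99. ] tail mean [430.4 -49.2] [416.2 -56.9]
```

The two views agree to within a few mm:
- **Dabba:** about (458.5, 21).
- **Funnel:** about (645, -69).
- **Jar:** about (660, 243±6).
- **Liner:** centre about (653, 8), yaw -0.04.

The gap runs from y≈-17 to 193, so I'm aiming the dabba at (652, 88). That means a 205 mm push at 19.1°, with the open fingers straddling the tin and the TCP at z≈44 so the gripper body clears the jar.

```bash
python3 -m pendant '[{"dp":[0.02,-0.045,0],"turn":[0,0,-0.145],"claw":0.0878},{"dp":[0.04,-0.09,0],"turn":[0,0,-0.29],"claw":0.0878},{"dp":[0.06,-0.135,0],"turn":[0,0,-0.435],"claw":0.0878},{"dp":[0.08,-0.18,0],"turn":[0,0,-0.58],"claw":0.0878},{"dp":[0.1,-0.225,0],"turn":[0,0,-0.725],"claw":0.0878},{"dp":[0.12,-0.27,0],"turn":[0,0,-0.87],"claw":0.0878},{"dp":[0.14,-0.315,0],"turn":[0,0,-1.015],"claw":0.0878},{"dp":[0.16,-0.36,0],"turn":[0,0,-1.16],"claw":0.0878}]'
python3 -m pendant '[{"dp":[0.003,-0.03,0],"turn":[0,0,-0.145],"claw":0.0878},{"dp":[0.006,-0.06,0],"turn":[0,0,-0.29],"claw":0.0878},{"dp":[0.009,-0.09,0],"turn":[0,0,-0.435],"claw":0.0878},{"dp":[0.012,-0.12,0],"turn":[0,0,-0.58],"claw":0.0878},{"dp":[0.015,-0.15,0],"turn":[0,0,-0.725],"claw":0.0878},{"dp":[0.018,-0.18,0],"turn":[0,0,-0.87],"claw":0.0878},{"dp":[0.021,-0.21,0],"turn":[0,0,-1.015],"claw":0.0878},{"dp":[0.023,-0.243,0],"turn":[0,0,-1.16],"claw":0.0878}]'
```

```text
t: 1.25
ee_pos: [350.4, 233.8, 223.0]
orientation: [2.112, 2.326, 0.002]
ft_force: [1.4, 0.2, 0.1]
width: 87.5
t: 2.05
ee_pos: [373.1, -8.7, 223.0]
orientation: [3.041, 0.788, 0.002]
ft_force: [0.3, 0.2, -0.7]
width: 88.1
```

```bash
python3 -m pendant '[{"dp":[0,0,-0.04],"turn":[0,0,-0.1],"claw":0.0878},{"dp":[0,0,-0.08],"turn":[0,0,-0.175],"claw":0.0878},{"dp":[0,0,-0.12],"turn":[0,0,-0.175],"claw":0.0878},{"dp":[0,0,-0.15],"turn":[0,0,-0.175],"claw":0.0878},{"dp":[0,0,-0.179],"turn":[0,0,-0.175],"claw":0.0878},{"dp":[0,0,-0.179],"turn":[0,0,-0.175],"claw":0.0878}]'
python3 - <<'E'
from h import *
im=cam("top"); cv2.imwrite("pics/t1.png",im["pixels"]); im=cam("scene"); cv2.imwrite("pics/s1.png",im["pixels"])
E
```

```text
t: 2.65
ee_pos: [370.8, -7.5, 41.3]
orientation: [-3.096, -0.528, 0.01]
ft_force: [-0.5, 0.3, -0.8]
width: 87.8
```

View pics/t1.png

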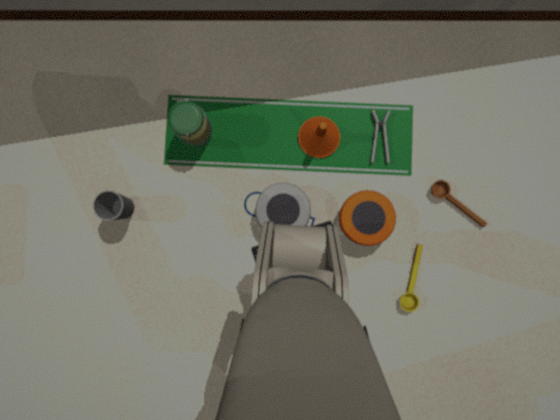

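View pics/s1.png

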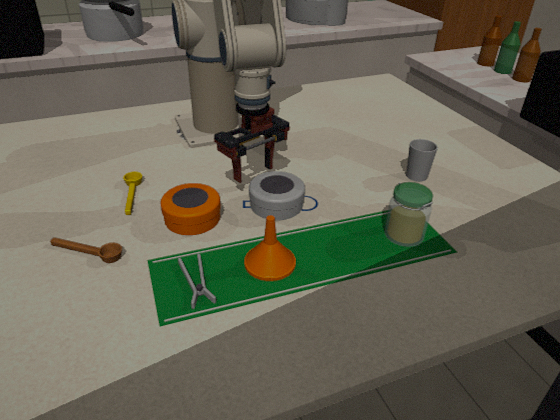

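The scene view shows both fingers behind the dabba, clear of everything. Pushing now.

```bash
python3 -m pendant '[{"dp":[0.0113,0.0039,0.002],"turn":[0,0,0],"claw":0.0878},{"dp":[0.0227,0.0078,0.002],"turn":[0,0,0],"claw":0.0878},{"dp":[0.034,0.0118,0.002],"turn":[0,0,0],"claw":0.0878},{"dp":[0.0454,0.0157,0.002],"turn":[0,0,0],"claw":0.0878},{"dp":[0.0567,0.0196,0.002],"turn":[0,0,0],"claw":0.0878},{"dp":[0.068,0.0235,0.002],"turn":[0,0,0],"claw":0.0878},{"dp":[0.0794,0.0275,0.002],"turn":[0,0,0],"claw":0.0878},{"dp":[0.0907,0.0314,0.002],"turn":[0,0,0],"claw":0.0878}]'
python3 - <<'E'
from h import *
im=cam("scene"); cv2.imwrite("pics/s2.png",im["pixels"])
E
```

```text
t: 3.55
ee_pos: [460.6, 24.0, 46.3]
orientation: [-3.096, -0.529, 0.012]
ft_force: [-11.9, -4.2, 13.0]
width: 87.6
```

View pics/s2.png

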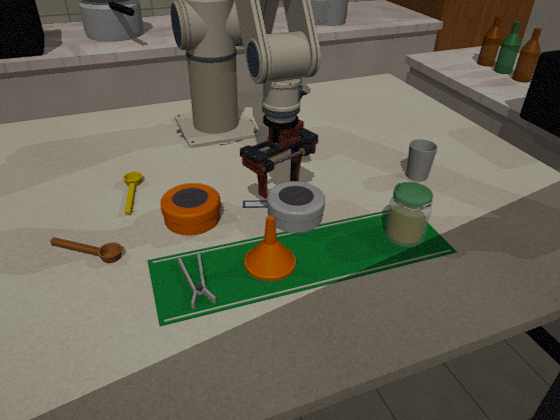

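The dabba is sliding straight, but there is a +13 N vertical reaction. The tips are probably on the lid's rounded rim, so I'll back off, lower them and continue. The body stays at least 30 mm clear of the jar sideways.

```bash
python3 -m pendant '[{"dp":[-0.0142,-0.0049,0],"turn":[0,0,0],"claw":0.0878},{"dp":[-0.0142,-0.0049,-0.01],"turn":[0,0,0],"claw":0.0878},{"dp":[-0.0142,-0.0049,-0.02],"turn":[0,0,0],"claw":0.0878},{"dp":[-0.0142,-0.0049,-0.02],"turn":[0,0,0],"claw":0.0878}]'
python3 - <<'E'
from h import *
np.set_printoptions(precision=1,suppress=True)
o=ctrl.get_obs(); print(o["ee_pos"],o["ft_force"])
S=cam("scene"); px=S["pixels"]; cv2.imwrite("pics/s3.png",cv2.resize(px[120:300,220:460],None,fx=3,fy=3,interpolation=cv2.INTER_CUBIC))
m=mask(px[170:230,262:330],(0,0,0),(180,90,90)); 
for c in big(m,3): print(cv2.boundingRect(c),np.array(cv2.fitEllipse(c)[0])+[262,170]) if len(c)>5 else 0
E
```

```text
t: 4.0
ee_pos: [449.7, 19.1, 24.6]
orientation: [-3.097, -0.528, 0.001]
ft_force: [0.0, -0.5, -0.9]
width: 88.1
[449.7  19.1  24.6] [ 0.  -0.5 -0.9]
(17, 16, 36, 21) [296.9 196.2]
(0, 20, 24, 40) [271.9 211.1]
(50, 36, 14, 24) [318.5 218.7]
```

View pics/s3.png

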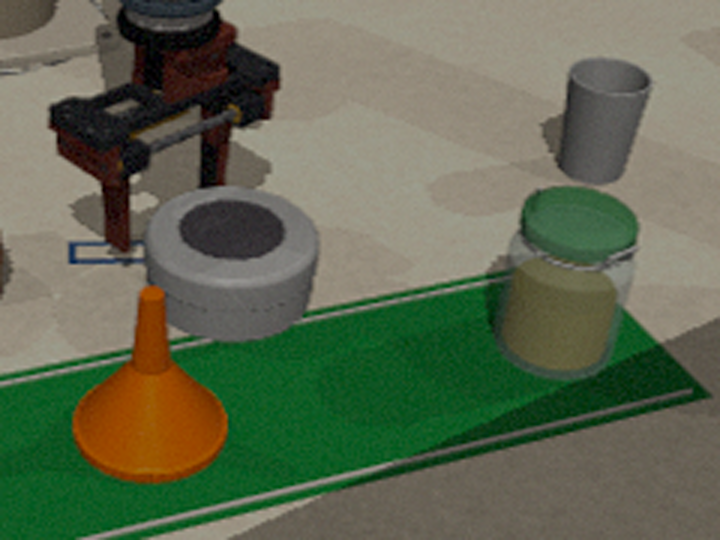

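Run:
```python
from h import *
np.set_printoptions(precision=1,suppress=True)
S=cam("scene"); print(toplane(S,(296.9,196.2),58)); print(ctrl.get_obs()["ee_pos"])
```

```text
[[520.5  44.5  58. ]]
[449.8  19.1  25.2]
```

```bash
python3 -m pendant '[{"dp":[0.011,0.004,0],"turn":[0,0,0],"claw":0.0878},{"dp":[0.022,0.0075,0],"turn":[0,0,0],"claw":0.0878},{"dp":[0.033,0.011,0],"turn":[0,0,0],"claw":0.0878},{"dp":[0.044,0.015,0],"turn":[0,0,0],"claw":0.0878},{"dp":[0.055,0.0185,0],"turn":[0,0,0],"claw":0.0878},{"dp":[0.066,0.022,0],"turn":[0,0,0],"claw":0.0878},{"dp":[0.077,0.026,0],"turn":[0,0,0],"claw":0.0878},{"dp":[0.088,0.03,0],"turn":[0,0,0],"claw":0.0878}]'
python3 - <<'E'
from h import *
np.set_printoptions(precision=1,suppress=True)
S=cam("scene"); px=S["pixels"]; cv2.imwrite("pics/s4.png",cv2.resize(px[120:300,220:460],None,fx=3,fy=3,interpolation=cv2.INTER_CUBIC))
y,x=185,285
m=mask(px[y:y+60,x:x+75],(0,0,0),(180,90,90)); 
for c in big(m,3):
  if len(c)>5: p=np.array(cv2.fitEllipse(c)[0])+[x,y]; print(cv2.boundingRect(c),p,toplane(S,p,58))
E
```

```text
t: 4.9
ee_pos: [536.9, 49.1, 25.6]
orientation: [-3.097, -0.528, 0.005]
ft_force: [-5.6, -2.3, 5.3]
width: 87.9
(18, 16, 37, 22) [321.  211.7] [[592.5  68.8  58. ]]
(0, 18, 23, 42) [297.2 223.9] [[613.7   3.9  58. ]]
(0, 0, 23, 16) [295.2 190.7] [[498.6  50.1  58. ]]
```

View pics/s4.png

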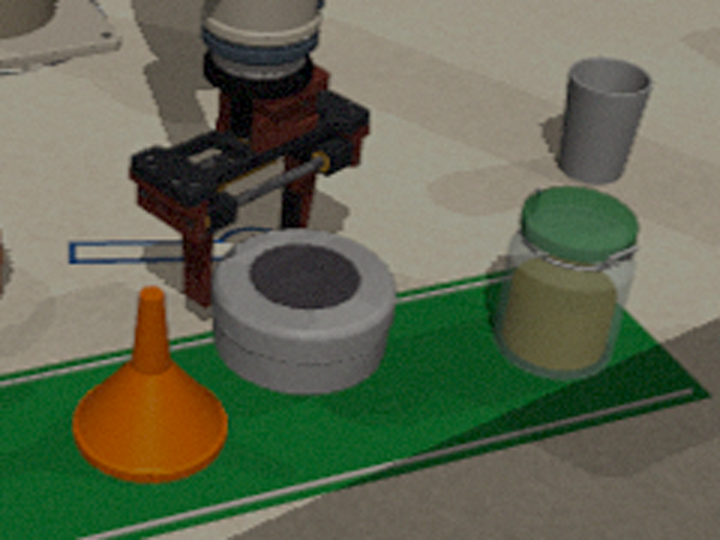

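The lid is now at about (591, 69), on line, with (61, 19) mm left to go.

```bash
python3 -m pendant '[{"dp":[0.011,0.0035,0],"turn":[0,0,0],"claw":0.0878},{"dp":[0.022,0.007,0],"turn":[0,0,0],"claw":0.0878},{"dp":[0.033,0.0105,0],"turn":[0,0,0],"claw":0.0878},{"dp":[0.042,0.0135,0],"turn":[0,0,0],"claw":0.0878},{"dp":[0.05,0.016,0],"turn":[0,0,0],"claw":0.0878},{"dp":[0.056,0.018,0],"turn":[0,0,0],"claw":0.0878},{"dp":[0.061,0.019,0],"turn":[0,0,0],"claw":0.0878},{"dp":[0.061,0.019,0],"turn":[0,0,0],"claw":0.0878}]'
python3 - <<'E'
from h import *
np.set_printoptions(precision=1,suppress=True)
S=cam("scene"); px=S["pixels"]; cv2.imwrite("pics/s5.png",cv2.resize(px[120:300,220:460],None,fx=3,fy=3,interpolation=cv2.INTER_CUBIC))
y,x=195,305
m=mask(px[y:y+60,x:x+75],(0,0,0),(180,90,90)); 
for c in big(m,3):
  if len(c)>5: p=np.array(cv2.fitEllipse(c)[0])+[x,y]; print(cv2.boundingRect(c),p,toplane(S,p,58))
E
```

```text
t: 5.75
ee_pos: [598.8, 68.3, 25.6]
orientation: [-3.097, -0.528, 0.001]
ft_force: [-2.7, 0.1, 2.3]
width: 88.0
(19, 20, 39, 24) [343.  226.5] [[654.8  88.2  58. ]]
(0, 0, 39, 21) [322.7 203.7] [[567.   85.7  58. ]]
(5, 20, 19, 40) [318.9 235.8] [[664.6  28.4  58. ]]
```

View pics/s5.png

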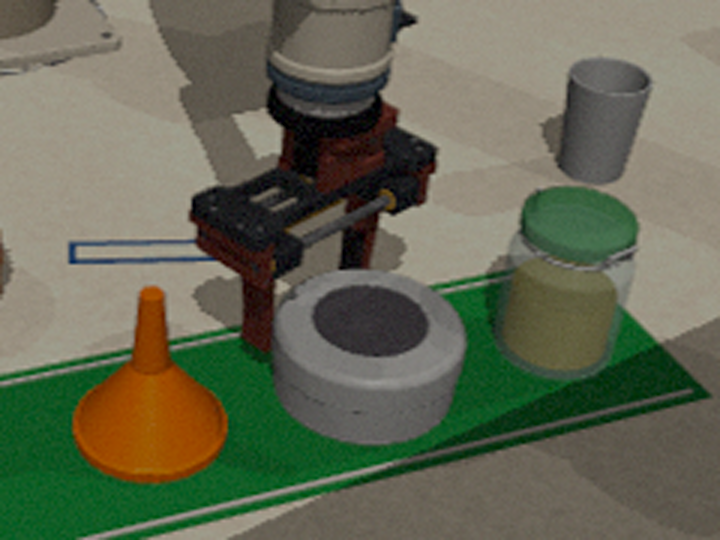

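The dabba stands at about (653, 88), wholly on green. Now I'll back straight off, then rise.

```bash
python3 -m pendant '[{"dp":[-0.02,-0.007,0],"turn":[0,0,0],"claw":0.0878},{"dp":[-0.05,-0.017,0],"turn":[0,0,0],"claw":0.0878},{"dp":[-0.085,-0.03,0.005],"turn":[0,0,0],"claw":0.0878},{"dp":[-0.1,-0.05,0.05],"turn":[0,0,0],"claw":0.0878},{"dp":[-0.12,-0.07,0.09],"turn":[0,0,0.1],"claw":0.0878},{"dp":[-0.14,-0.09,0.125],"turn":[0,0,0.2],"claw":0.0878},{"dp":[-0.14,-0.13,0.14],"turn":[0,0,0.3],"claw":0.0878},{"dp":[-0.14,-0.175,0.15],"turn":[0,0,0.4],"claw":0.0878}]'
python3 -m pendant '[{"dp":[0,-0.045,0],"turn":[0,0,0.15],"claw":0.0878},{"dp":[0,-0.09,0],"turn":[0,0,0.16],"claw":0.0878},{"dp":[0,-0.135,0],"turn":[0,0,0.16],"claw":0.0878},{"dp":[0,-0.18,0],"turn":[0,0,0.16],"claw":0.0878},{"dp":[-0.03,-0.2,0],"turn":[0,0,0.16],"claw":0.0878},{"dp":[-0.06,-0.22,0],"turn":[0,0,0.16],"claw":0.0878}]'
python3 - <<'E'
from h import *
np.set_printoptions(precision=1,suppress=True)
T=cam("top"); cv2.imwrite("pics/t6.png",T["pixels"])
W=cam("wrist"); cv2.imwrite("pics/w6.png",W["pixels"]); S=cam("scene"); cv2.imwrite("pics/s6.png",S["pixels"])
for n,im,roi in (("T",T,(235,180,90,60)),("S",S,(235,185,90,40))):
    x,y,w,h=roi; m=mask(im["pixels"][y:y+h,x:x+w],(100,60,30),(130,255,255)); ys,xs=np.nonzero(m); uv=np.c_[xs+x,ys+y]; P=toplane(im,uv,0)[:,:2]
    mu=P.mean(0); u=np.linalg.svd(P-mu)[2][0]; u*=np.sign(u[1]); s=(P-mu)@u; tv=(P-mu)@np.array([-u[1],u[0]])
    k=s<s.max()-70; f=cv2.fitLine(P[k].astype(np.float32),cv2.DIST_L2,0,.01,.01).ravel(); d=f[:2]*np.sign(f[1]); p0=f[2:]; s=(P-p0)@d
    print(n,len(P),"ang",np.degrees(np.arctan2(d[1],d[0])),"len",np.ptp(s),"mid",p0+d*((s.max()+s.min())/2+.5), "ring w",np.ptp(tv))
E
```

```text
t: 6.6
ee_pos: [460.1, -108.1, 178.4]
orientation: [2.924, 1.14, 0.008]
ft_force: [1.4, -0.4, 0.1]
width: 87.4
t: 7.2
ee_pos: [398.8, -329.4, 176.0]
orientation: [2.828, 1.362, 0.002]
ft_force: [-0.1, -0.4, 0.6]
width: 87.8
T 203 ang 72.57434 len 176.6005371952387 mid [455.9  31.5] ring w 59.77266656008254
S 186 ang 73.29475 len 178.98045393724203 mid [457.3  31.8] ring w 59.718220829027615
```

View pics/t6.png

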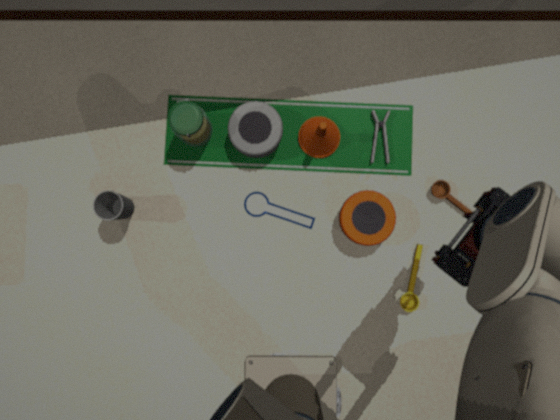

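View pics/w6.png

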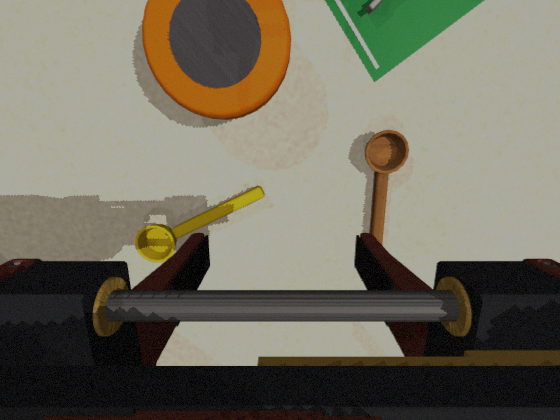

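The top view shows the dabba (255,128) between jar and funnel and the outline clear, with its ring at (257,204) and tail at (313,222). The wrist view shows the brown wooden spoon with its bowl at (387,152). The yellow look-alike has its bowl at (156,242). The brown one is the wooden spoon, so I'll confirm that in a crop and refine its pose.

Run:
```python
from h import *
np.set_printoptions(precision=1,suppress=True)
W=cam("wrist");T=cam("top");S=cam("scene"); px=W["pixels"]
x,y,w,h=345,115,80,130
m=mask(px[y:y+h,x:x+w],(3,90,20),(15,255,255)); c=big(m)[0][:,0]+[x,y]
mm=np.zeros(px.shape[:2],np.uint8); cv2.drawContours(mm,[c.astype(np.int32)],-1,255,-1)
rows=[(v,np.nonzero(mm[v])[0]) for v in range(185,232,3)]
mid=np.array([[r.mean(),v] for v,r in rows if len(r)]); print([(v,r.min(),r.max()) for v,r in rows][::4])
P=toplane(W,mid,10)[:,:2]; f=cv2.fitLine(P.astype(np.float32),cv2.DIST_L2,0,.01,.01).ravel(); d=f[:2]*np.sign(f[1]); print("W handle ang",np.degrees(np.arctan2(d[1],d[0])),"pt",f[2:])
b=c[c[:,1]<172]; e=cv2.minEnclosingCircle(b.astype(np.float32)); print("bowl circ",e,toplane(W,e[0],16))
B=toplane(W,e[0],16)[0,:2]; print("mid from bowl",B-58*d)
# bowl from top and scene
for n,im,roi in (("T",T,(425,175,30,28)),("S",S,(95,238,30,28))):
    x,y,w,h=roi; m=mask(im["pixels"][y:y+h,x:x+w],(3,80,20),(17,255,255)); c=big(m)[0][:,0]+[x,y]
    e=cv2.minEnclosingCircle(c.astype(np.float32)); print(n,"bowl",e,toplane(im,e[0],14))
# predicted pixels of outline ring centre in T vs measured
d=np.array([np.cos(np.radians(72.9)),np.sin(np.radians(72.9))]); r=np.array([456.5,31.7])+58*d
print("ring pred",topix(T,[[*r,0]]),topix(S,[[*r,0]]))
for n,im,roi in (("T",T,(240,188,30,32)),("S",S,(285,190,40,30))):
    x,y,w,h=roi; m=mask(im["pixels"][y:y+h,x:x+w],(100,60,30),(130,255,255)); ys,xs=np.nonzero(m); P=toplane(im,np.c_[xs+x,ys+y],0)[:,:2]
    P=P[((P-[456.5,31.7])@d)>40]; A=np.c_[2*P,np.ones(len(P))]; q=np.linalg.lstsq(A,(P**2).sum(1),rcond=None)[0]; print(n,"ring centre",q[:2],"r",np.sqrt(q[2]+q[:2]@q[:2]))
print("pred ring world",r)
cv2.imwrite("pics/w7.png",cv2.resize(px[100:260,120:430],None,fx=2.5,fy=2.5))
```

```text
[(185, np.int64(372), np.int64(384)), (197, np.int64(372), np.int64(383)), (209, np.int64(370), np.int64(383)), (221, np.int64(369), np.int64(382))]
W handle ang 51.694378 pt [ 475.1 -412.2]
bowl circ ((384.5, 154.5), 22.726736068725586) [[ 515.  -364.7   16. ]]
mid from bowl [ 479.1 -410.2]
T bowl ((443.6538391113281, 192.65383911132812), 13.94261646270752) [[ 503.9 -373.    14. ]]
S bowl ((108.0, 250.5), 13.756916999816895) [[ 507.5 -367.7   14. ]]
ring pred [[255.9 204.5]] [[304.2 202.4]]
T ring centre [475.5  86.8] r 28.60085559880677
S ring centre [474.8  87.4] r 29.158074020306493
pred ring world [473.6  87.1]
```

View pics/w7.png

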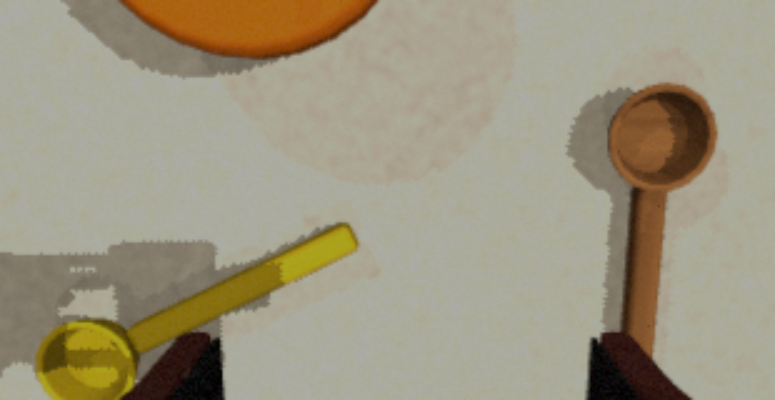

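The crop confirms the brown spoon on the right with an open bowl. The fused estimate is spoon_mid ≈ (478, -410) at 51.7°. The outline mid is ≈ (456.5, 31.7) at ~72.3°. Moving above the spoon now.

```bash
python3 -m pendant '[{"dp":[0.03,-0.03,0],"turn":[0,0,0],"claw":0.0878},{"dp":[0.06,-0.06,0],"turn":[0,0,0.005],"claw":0.0878},{"dp":[0.079,-0.081,-0.02],"turn":[0,0,0.005],"claw":0.0878},{"dp":[0.079,-0.081,-0.06],"turn":[0,0,0.005],"claw":0.0878},{"dp":[0.079,-0.081,-0.095],"turn":[0,0,0.005],"claw":0.0878},{"dp":[0.079,-0.081,-0.115],"turn":[0,0,0.005],"claw":0.0878},{"dp":[0.079,-0.081,-0.115],"turn":[0,0,0.005],"claw":0.0878}]'
python3 - <<'E'
from h import *
np.set_printoptions(precision=1,suppress=True)
W=cam("wrist"); cv2.imwrite("pics/w8.png",W["pixels"]);S=cam("scene"); cv2.imwrite("pics/s8.png",cv2.resize(S["pixels"][100:320,0:240],None,fx=2.5,fy=2.5))
o=ctrl.get_obs(); print(o["ee_pos"],o["orientation"])
d=np.array([np.cos(np.radians(51.7)),np.sin(np.radians(51.7))])
print("pred mid, bowl rim centre px",topix(W,[[478,-410,14],[478+58*d[0],-410+58*d[1],20],[478+34*d[0],-410+34*d[1],14]]))
E
```

```text
t: 8.2
ee_pos: [477.1, -405.6, 57.5]
orientation: [-2.821, -1.371, 0.003]
ft_force: [0.1, 0.3, 0.1]
width: 87.7
[ 478.6 -407.5   60.9] [2.8 1.4 0. ]
pred mid, bowl rim centre px [[285.6 231.2]
 [286.2 153.5]
 [285.9 186.6]]
```

View pics/w8.png

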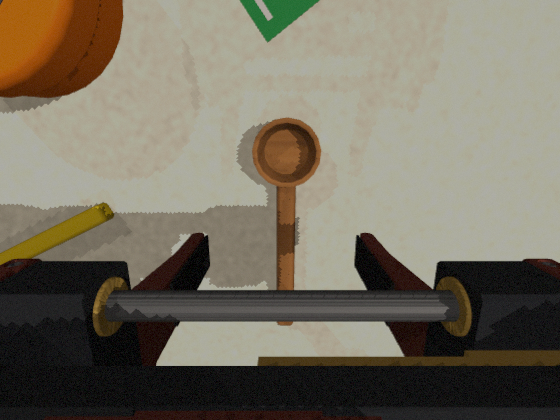

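View pics/s8.png

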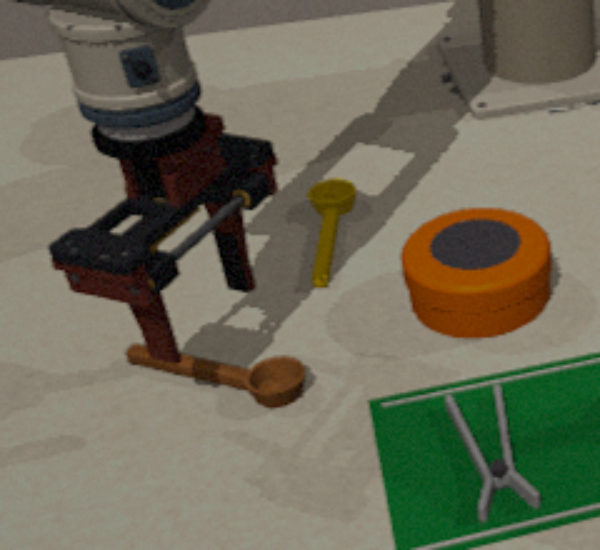

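The predicted spoon pixels (mid 286,231; bowl 286,153.5) match the view (bowl 287,152). Descending to z≈3 and pinching.

```bash
python3 -m pendant '[{"dp":[0,0,-0.02],"turn":[0,0,0],"claw":0.0878},{"dp":[0,0,-0.04],"turn":[0,0,0],"claw":0.0878},{"dp":[0,0,-0.05],"turn":[0,0,0],"claw":0.0878},{"dp":[0,0,-0.055],"turn":[0,0,0],"claw":0.0878},{"dp":[0,0,-0.057],"turn":[0,0,0],"claw":0.0878},{"dp":[0,0,-0.057],"turn":[0,0,0],"claw":0.0878}]'
python3 -m pendant '[{"dp":[0,0,0],"turn":[0,0,0],"claw":0.04},{"dp":[0,0,0],"turn":[0,0,0],"claw":0.03},{"dp":[0,0,0],"turn":[0,0,0],"claw":0.02},{"dp":[0,0,0],"turn":[0,0,0],"claw":0.0},{"dp":[0,0,0],"turn":[0,0,0],"claw":0.0},{"dp":[0,0,0],"turn":[0,0,0],"claw":0.0},{"dp":[0,0,0],"turn":[0,0,0],"claw":0.0},{"dp":[0,0,0],"turn":[0,0,0],"claw":0.0}]'
python3 - <<'E'
from h import *
W=cam("wrist"); cv2.imwrite("pics/w9.png",W["pixels"])
o=ctrl.get_obs(); print(o["ee_pos"],o["orientation"],o["width"])
E
```

```text
t: 8.9
ee_pos: [477.9, -408.4, 4.4]
orientation: [2.826, 1.37, 0.001]
ft_force: [0.5, 1.2, -0.1]
width: 88.2
t: 9.7
ee_pos: [477.4, -408.1, 3.6]
orientation: [-2.827, -1.37, 0.0]
ft_force: [0.2, 0.0, -0.1]
width: 27.1
[ 477.39026611 -408.05251669    3.63716792] [-2.82685819e+00 -1.37035009e+00  3.80850215e-05] 23.43340207614724
```

View pics/w9.png

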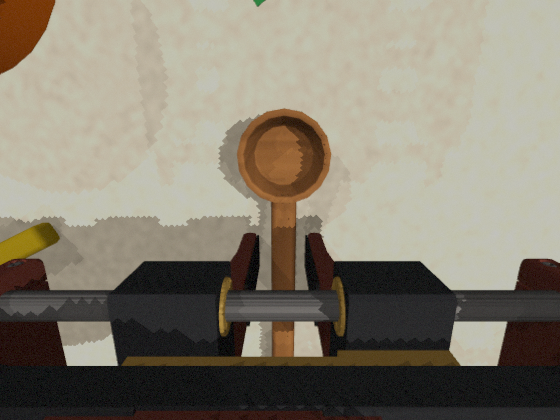

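The spoon is well centred between the pads and the fingers are still closing.

```bash
python3 -m pendant '[{"dp":[0,0,0],"turn":[0,0,0],"claw":0.0},{"dp":[0,0,0],"turn":[0,0,0],"claw":0.0},{"dp":[0,0,0],"turn":[0,0,0],"claw":0.0},{"dp":[0,0,0],"turn":[0,0,0],"claw":0.0},{"dp":[0,0,0],"turn":[0,0,0],"claw":0.0},{"dp":[0,0,0],"turn":[0,0,0],"claw":0.0}]'
python3 -m pendant '[{"dp":[0,0,0.01],"turn":[0,0,0],"claw":0.0},{"dp":[0,0,0.03],"turn":[0,0,0],"claw":0.0},{"dp":[0,0,0.06],"turn":[0,0,0],"claw":0.0},{"dp":[0,0,0.09],"turn":[0,0,0],"claw":0.0},{"dp":[0,0,0.12],"turn":[0,0,0],"claw":0.0},{"dp":[0,0,0.14],"turn":[0,0,0],"claw":0.0},{"dp":[0,0,0.14],"turn":[0,0,0],"claw":0.0}]'
python3 - <<'E'
from h import *
W=cam("wrist"); cv2.imwrite("pics/w10.png",W["pixels"]);S=cam("scene"); cv2.imwrite("pics/s10.png",cv2.resize(S["pixels"][50:270,0:240],None,fx=2.5,fy=2.5))
o=ctrl.get_obs(); print(o["ee_pos"],o["orientation"],o["width"])
E
```

```text
t: 10.35
ee_pos: [477.4, -408.0, 3.7]
orientation: [-2.827, -1.37, 0.0]
ft_force: [-0.2, -0.6, -0.6]
width: 13.8
t: 11.05
ee_pos: [479.0, -409.5, 147.6]
orientation: [2.822, 1.368, 0.004]
ft_force: [0.7, -0.6, -0.6]
width: 13.5
[ 477.35294035 -408.01712384  143.93330721] [2.82632654e+00 1.37015447e+00 3.86997708e-04] 13.791467956266503
```

View pics/w10.png

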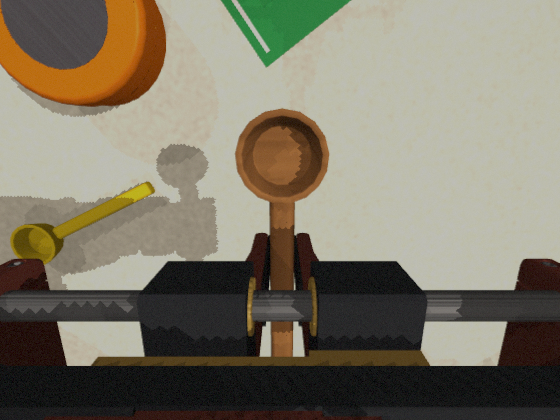

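View pics/s10.png

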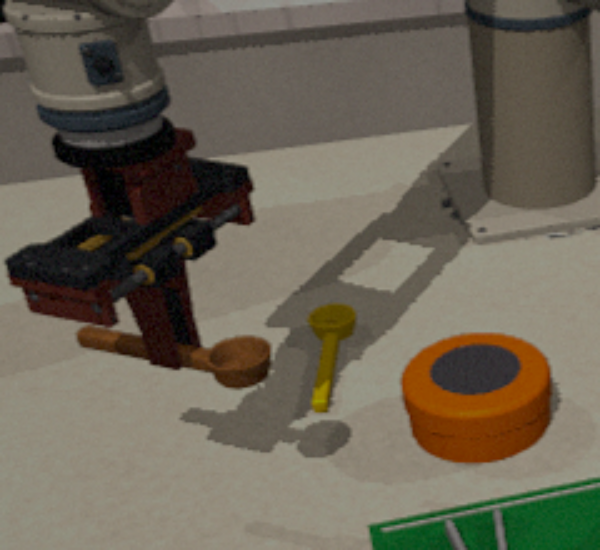

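The spoon is held level. From the bowl pixel (282,156) I'll work out its offset in the hand.

Run:
```python
from h import *
np.set_printoptions(precision=2,suppress=True)
W=cam("wrist"); o=ctrl.get_obs(); p=o["ee_pos"]; Rt=R.from_rotvec(o["orientation"])
x,y=225,95; m=mask(W["pixels"][y:y+108,x:x+115],(3,80,20),(17,255,255)); c=big(m)[0][:,0]+[x,y]; c=c[c[:,1]<196]
e=cv2.minEnclosingCircle(c.astype(np.float32)); print(e)
B=toplane(W,e[0],p[2]+16.4)[0]; print("bowl",B,"in tool",Rt.inv().apply(B-p),"tool x ang",np.degrees(np.arctan2(*Rt.apply([1,0,0])[1::-1])))
H=toplane(W,[[282.5,205],[282.5,250]],p[2]+10.4); d=H[0]-H[1]; print("handle ang",np.degrees(np.arctan2(d[1],d[0])))
print("rim radius mm",np.linalg.norm(toplane(W,(e[0][0]+e[1],e[0][1]),p[2]+16.4)[0]-B))
```

```text
((281.7944641113281, 155.60494995117188), 47.272705078125)
bowl [ 513.89 -362.97  159.36] in tool [ 57.97   1.37 -16.4 ] tool x ang 51.72551220519361
handle ang 51.795986230662535
rim radius mm 23.702764281633
```

Bowl sits 58 mm ahead of the TCP, so the pinch is on spoon_mid. Carrying to above the outline: dp ≈ (-21, 440) mm, turn +0.36 rad.

```bash
python3 -m pendant '[{"dp":[-0.002,0.025,0],"turn":[0,0,0.02],"claw":0.0},{"dp":[-0.004,0.07,0],"turn":[0,0,0.06],"claw":0.0},{"dp":[-0.006,0.118,0],"turn":[0,0,0.11],"claw":0.0},{"dp":[-0.008,0.166,0],"turn":[0,0,0.16],"claw":0.0},{"dp":[-0.01,0.214,0],"turn":[0,0,0.21],"claw":0.0},{"dp":[-0.013,0.262,0],"turn":[0,0,0.26],"claw":0.0},{"dp":[-0.016,0.31,0],"turn":[0,0,0.31],"claw":0.0},{"dp":[-0.018,0.358,0],"turn":[0,0,0.36],"claw":0.0}]'
python3 -m pendant '[{"dp":[-0.002,0.04,0],"turn":[0,0,0],"claw":0.0},{"dp":[-0.003,0.07,-0.02],"turn":[0,0,0],"claw":0.0},{"dp":[-0.003,0.082,-0.05],"turn":[0,0,0],"claw":0.0},{"dp":[-0.003,0.082,-0.08],"turn":[0,0,0],"claw":0.0},{"dp":[-0.003,0.082,-0.1],"turn":[0,0,0],"claw":0.0},{"dp":[-0.003,0.082,-0.105],"turn":[0,0,0],"claw":0.0},{"dp":[-0.003,0.082,-0.105],"turn":[0,0,0],"claw":0.0},{"dp":[-0.003,0.082,-0.105],"turn":[0,0,0],"claw":0.0}]'
python3 - <<'E'
from h import *
np.set_printoptions(precision=2,suppress=True)
W=cam("wrist"); cv2.imwrite("pics/w11.png",W["pixels"]);S=cam("scene"); cv2.imwrite("pics/s11.png",cv2.resize(S["pixels"][90:310,170:440],None,fx=2.5,fy=2.5))
o=ctrl.get_obs(); Rt=R.from_rotvec(o["orientation"]); print(o["ee_pos"],o["width"],"tool x ang",np.degrees(np.arctan2(*Rt.apply([1,0,0])[1::-1])))
m=mask(W["pixels"],(100,80,30),(130,255,255)); 
for c in big(m,4): print(cv2.boundingRect(c))
E
```

```text
t: 12.0
ee_pos: [457.8, -48.2, 142.4]
orientation: [-2.533, -1.855, 0.003]
ft_force: [0.1, -0.0, -1.2]
width: 13.8
t: 12.8
ee_pos: [456.5, 31.8, 38.9]
orientation: [-2.536, -1.854, 0.0]
ft_force: [0.2, 0.1, -0.2]
width: 13.9
[457.09  31.8   39.49] 13.705160880513752 tool x ang 72.33443296618128
(240, 100, 91, 55)
(295, 199, 10, 37)
(263, 200, 7, 36)
(263, 321, 8, 15)
```

View pics/w11.png

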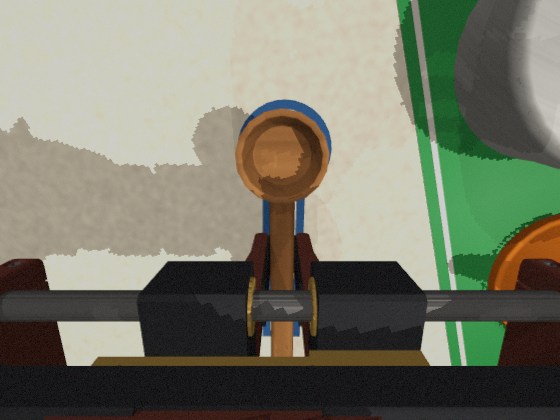

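View pics/s11.png

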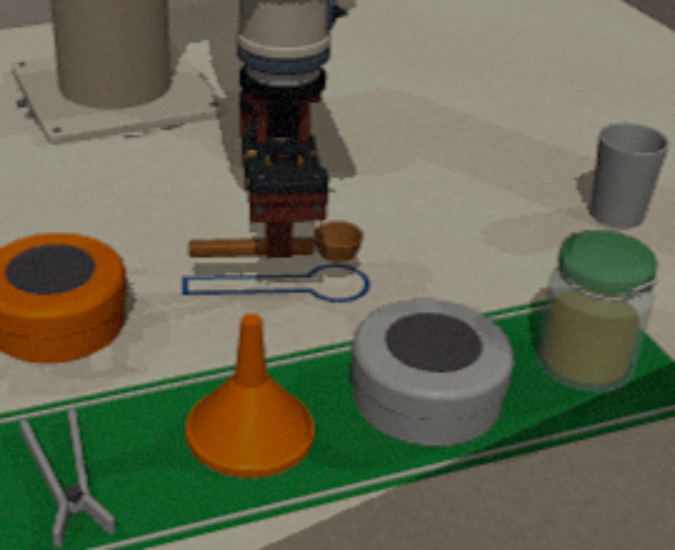

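Run:
```python
from h import *
np.set_printoptions(precision=2,suppress=True)
W=cam("wrist"); o=ctrl.get_obs(); p=o["ee_pos"]; Rt=R.from_rotvec(o["orientation"])
m=mask(W["pixels"],(100,80,30),(130,255,255)); ys,xs=np.nonzero(m); uv=np.c_[xs,ys]
Q=Rt.inv().apply(toplane(W,uv,0)-p)
top=uv[:,1]<150; han=(uv[:,1]>203)&(uv[:,1]<234); low=(uv[:,1]>318)&(uv[:,1]<345)
L=Q[han&(xs<285)];Rr=Q[han&(xs>285)]
print("left y",L[:,1].mean(),"right",Rr[:,1].mean(),"centre",(L[:,1].mean()+Rr[:,1].mean())/2)
for q in (L,Rr): print("slope",np.polyfit(q[:,0],q[:,1],1)[0])
l2=Q[low&(xs<285)];r2=Q[low&(xs>285)]
for q in (l2,r2):
    if len(q): print("low",q.mean(0),len(q))
r=Q[top]; A=np.c_[2*r[:,:2],np.ones(len(r))]; k=np.linalg.lstsq(A,(r[:,:2]**2).sum(1),rcond=None)[0]; print("ring c in tool",k[:2],"r",np.sqrt(k[2]+k[:2]@k[:2]))
print("z rows in tool->x ring far",r[:,0].max())
# bowl
x,y=225,95; mm=mask(W["pixels"][y:y+108,x:x+115],(3,80,20),(17,255,255)); c=big(mm)[0][:,0]+[x,y]; c=c[c[:,1]<196]; e=cv2.minEnclosingCircle(c.astype(np.float32))
print("bowl in tool",Rt.inv().apply(toplane(W,e[0],p[2]+16.4)[0]-p))
```

```text
left y -10.865731748956872 right 13.12014957132794 centre 1.1272089111855337
slope -0.020635617552394837
slope 0.011267954206813676
low [-85.76 -11.97  39.48] 99
low [-84.94  12.61  39.52] 79
ring c in tool [56.47  1.67] r 30.77012714606181
z rows in tool->x ring far 89.33897945736169
bowl in tool [ 57.83   0.66 -16.36]
```

In the wrist view the outline centre, ring and bowl agree within about 1.5 mm and 0.01 rad. Lowering gently.

```bash
python3 -m pendant '[{"dp":[0,0,-0.012],"turn":[0,0,0],"claw":0.0},{"dp":[0,0,-0.022],"turn":[0,0,0],"claw":0.0},{"dp":[0,0,-0.029],"turn":[0,0,0],"claw":0.0},{"dp":[0,0,-0.033],"turn":[0,0,0],"claw":0.0},{"dp":[0,0,-0.035],"turn":[0,0,0],"claw":0.0},{"dp":[0,0,-0.0358],"turn":[0,0,0],"claw":0.0},{"dp":[0,0,-0.0358],"turn":[0,0,0],"claw":0.0},{"dp":[0,0,-0.0358],"turn":[0,0,0],"claw":0.0}]'
python3 - <<'E'
from workcell import ctrl
o=ctrl.get_obs(); print(o["ee_pos"],o["ft_force"],o["width"])
E
```

```text
t: 13.75
ee_pos: [455.8, 31.9, 3.6]
orientation: [-2.535, -1.854, 0.001]
ft_force: [-4.0, -0.9, 15.5]
width: 13.8
[455.81100188  31.90385944   3.55703864] [-4.03729222 -0.8696879  15.54464503] 13.780852586704
```

Contact is confirmed at 15 N upward, so I'll ease off slightly before opening.

```bash
python3 -m pendant '[{"dp":[0,0,0.0003],"turn":[0,0,0],"claw":0.0},{"dp":[0,0,0.0005],"turn":[0,0,0],"claw":0.0},{"dp":[0,0,0.0005],"turn":[0,0,0],"claw":0.0}]'
```

```text
t: 14.05
ee_pos: [455.8, 31.9, 3.6]
orientation: [-2.535, -1.854, 0.002]
ft_force: [-2.5, -0.6, 8.4]
width: 13.8
```

```bash
python3 -m pendant '[{"dp":[0,0,0.0004],"turn":[0,0,0],"claw":0.0},{"dp":[0,0,0.0004],"turn":[0,0,0],"claw":0.0}]'
python3 -m pendant '[{"dp":[0,0,0],"turn":[0,0,0],"claw":0.018},{"dp":[0,0,0],"turn":[0,0,0],"claw":0.022},{"dp":[0,0,0],"turn":[0,0,0],"claw":0.026},{"dp":[0,0,0],"turn":[0,0,0],"claw":0.03},{"dp":[0,0,0],"turn":[0,0,0],"claw":0.036},{"dp":[0,0,0],"turn":[0,0,0],"claw":0.042},{"dp":[0,0,0],"turn":[0,0,0],"claw":0.045},{"dp":[0,0,0],"turn":[0,0,0],"claw":0.045}]'
```

```text
t: 14.25
ee_pos: [456.6, 32.0, 3.7]
orientation: [2.536, 1.854, 0.001]
ft_force: [-0.2, -0.3, -0.2]
width: 13.9
t: 15.05
ee_pos: [456.4, 31.9, 3.8]
orientation: [-2.536, -1.854, 0.0]
ft_force: [0.4, -0.8, -0.7]
width: 45.1
```

```bash
python3 -m pendant '[{"dp":[0,0,0.015],"turn":[0,0,0],"claw":0.045},{"dp":[0,0,0.045],"turn":[0,0,0],"claw":0.045},{"dp":[0,0,0.09],"turn":[0,0,0],"claw":0.045},{"dp":[0,0,0.135],"turn":[0,0,0],"claw":0.045},{"dp":[0,0,0.18],"turn":[0,0,0],"claw":0.045},{"dp":[-0.02,-0.04,0.19],"turn":[0,0,0],"claw":0.045},{"dp":[-0.04,-0.08,0.19],"turn":[0,0,0],"claw":0.045},{"dp":[-0.06,-0.12,0.19],"turn":[0,0,0],"claw":0.045}]'
python3 -m pendant '[{"dp":[0,-0.045,0],"turn":[0,0,0],"claw":0.045},{"dp":[0,-0.09,0],"turn":[0,0,0],"claw":0.045},{"dp":[0,-0.135,0],"turn":[0,0,0],"claw":0.045},{"dp":[0,-0.18,0],"turn":[0,0,0],"claw":0.045},{"dp":[0,-0.21,0],"turn":[0,0,0],"claw":0.045},{"dp":[0,-0.21,0],"turn":[0,0,0],"claw":0.045}]'
python3 - <<'E'
from h import *
np.set_printoptions(precision=1,suppress=True)
T=cam("top");S=cam("scene"); cv2.imwrite("pics/t12.png",cv2.resize(T["pixels"][80:320,80:520],None,fx=1.8,fy=1.8,interpolation=cv2.INTER_CUBIC)); cv2.imwrite("pics/s12.png",cv2.resize(S["pixels"][130:330,40:460],None,fx=1.9,fy=1.9,interpolation=cv2.INTER_CUBIC))
for n,im,roi in (("T",T,(240,185,80,48)),("S",S,(238,182,88,34))):
    x,y,w,h=roi; m=mask(im["pixels"][y:y+h,x:x+w],(3,90,20),(17,255,255)); c=big(m)[0][:,0]+np.array([x,y])
    P=toplane(im,c,10)[:,:2]; mu=P.mean(0); u=np.linalg.svd(P-mu)[2][0]; u*=np.sign(u[1]); s=(P-mu)@u
    f=cv2.fitLine(P[s<s.min()+100].astype(np.float32),cv2.DIST_L2,0,.01,.01).ravel(); d=f[:2]*np.sign(f[1]); p0=f[2:]; s=(P-p0)@d
    print(n,"spoon ang",np.degrees(np.arctan2(d[1],d[0])),"len",np.ptp(s),"mid",p0+d*((s.max()+s.min())/2+.5))
for n,im,(x,y,w,h) in (("T",T,(225,98,62,62)),("S",S,(322,200,50,50))):
    m=mask(im["pixels"][y:y+h,x:x+w],(0,0,0),(180,90,90))
    for c in big(m,1): p=np.array(cv2.fitEllipse(c)[0])+[x,y]; print(n,"dabba",p,toplane(im,p,58)[0])
c=max([c for c in big(mask(T["pixels"],(6,170,90),(18,255,255)),3) if cv2.boundingRect(c)[1]<150],key=cv2.contourArea); print("funnel",cv2.fitEllipse(cv2.convexHull(c)))
E
```

```text
t: 15.85
ee_pos: [395.9, -89.0, 194.6]
orientation: [2.533, 1.855, 0.002]
ft_force: [0.7, -0.5, 0.6]
width: 44.9
t: 16.45
ee_pos: [396.6, -301.5, 193.9]
orientation: [2.538, 1.849, 0.0]
ft_force: [0.3, -0.1, -0.1]
width: 44.7
T spoon ang 72.299706 len 161.59457881437658 mid [455.5  30.9]
S spoon ang 70.00723 len 162.8616446320428 mid [460.8  30. ]
T dabba [254.4 127.1] [653.6  88.4  58. ]
S dabba [343.  226.5] [654.7  88.1  58. ]
funnel ((318.7800598144531, 136.74961853027344), (40.380950927734375, 40.945316314697266), 101.21099090576172)
```

View pics/t12.png

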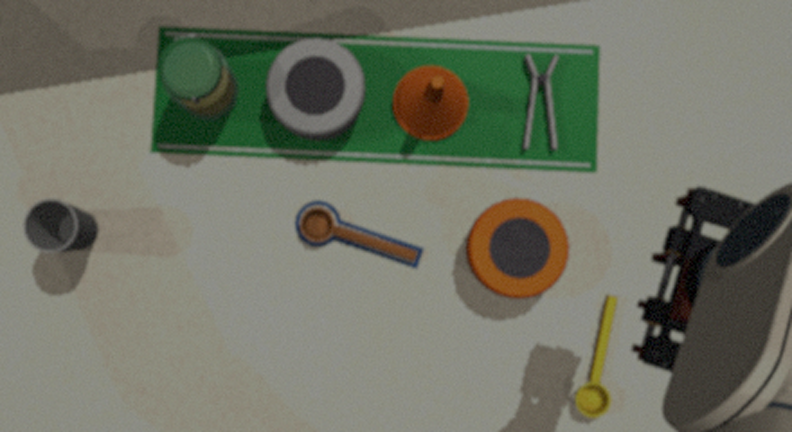

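View pics/s12.png

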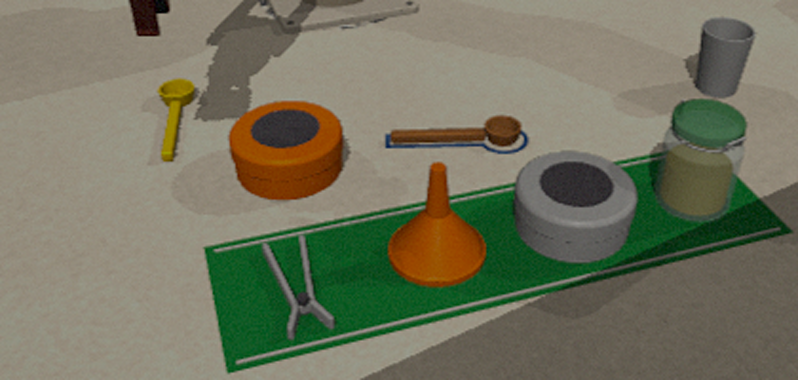

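The top view shows the spoon centred inside its blue outline (bowl at 317,224, tail at 416,257 in the crop). The dabba is wholly on green between jar and funnel, and the bystanders are where they were. The arm is clear of everything, so I'm handing in.

```bash
python3 -c "
from workcell import ctrl
print(ctrl.close_job()); print(ctrl.get_obs()['t'])"
```

```text
the job is handed in; nothing more can be done
None
the job is handed in; nothing more can be done
```

The shelf is back in order and the job is handed in, at about 17 s of the 72 s allowed; it reports no verdict.

- **Dabba:** I pushed it about 205 mm with the open fingers into the gap between the jar and the funnel. Both views put its centre at about (654, 88) mm. That leaves roughly 16–21 mm of liner at front and back, and about 39 mm to the jar and funnel.
- **Spoon:** I pinched the wooden spoon at its middle, set it down on its blue outline, eased the contact force to zero and then let go. The last top view gives its middle at (455.5, 31) mm and 72.3°, against the outline at (456.5, 31.7) mm and 72–73°, with the bowl on the round end. Nothing fell.
- **Bystanders:** The funnel measured unmoved, to within 0.1 pixel. The jar, clip, tumbler and both look-alikes look unmoved in the last pictures.

Some checks were off or disagreed:
- **Scene camera:** It puts the spoon's middle about 5 mm further out in x and 2° off. I trust the top and wrist views, which agree with each other and with the arm's own reading.
- **Push height:** The first part of the push drew a 13 N upward reaction, so I lowered the fingers by 20 mm and carried on.
- **Set-down force:** It reached about 15 N on the spoon before I eased off.

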